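Consolidate the blank trays and stack the empty

TASK

Two of the three green trays on the bench are each half filled with one wooden carving blank: put both blanks in one of those two trays, one lying flat in each bay. Then stack the tray you have emptied squarely on top of the tray that was empty from the start, fully seated, with both the full tray and the stack standing level on the bench, and do not knock the oil stone or the sanding block out of its place.

Things in the scene. Friction and masses are not known exactly. Their poses are not given: they have to be found in the camera images.
- tray_a_grip (a point): Green plastic tray, 172 long (x) x 47 wide (y) x 36 mm high, 0.22 kg; at the start blank_1 is in its +x bay. A 12 mm thick cross divider, top 34 mm above the underside, parts two bays 76 (x) x 39 mm (y), centred 44 mm to +x and -x of it, floor 10 mm above the underside. End walls with 14 mm long corner returns: 36 mm high; the rest of the long sides: a 14 mm high lip. Point: middle of the divider's top edge, z up.
- tray_b_grip (a point): Green plastic tray, the same in shape as tray_a, point likewise; at the start blank_2 is in its -x bay. Once empty, a tray can be lifted by pinching the divider across its 12 mm (closing along the tray's x), one finger in each bay. A blank is gripped across its width, the fingers passing above the low lips of the long sides.
- tray_c_grip (a point): Green plastic tray, the same in shape as tray_a, point likewise; empty from the start. Under each bay every tray has a stepped foot, 6 mm deep, that drops inside the walls of a tray below with about 2.5 mm play a side; a fully seated tray (either end round) sits with its point 30 mm above that of the lower one.
- blank_1_center (a point): Pale wooden carving blank, 72 mm long (its y), 34 mm wide (its x), 22 mm high, 0.06 kg, lying flat in one of the two bays of tray_a, its length along the tray's. This point: its centre, 11 mm above its underside.
- blank_2_center (a point): Pale wooden carving blank, 72 mm long (its y), 34 mm wide (its x), 22 mm high, 0.06 kg, lying flat in one of the two bays of tray_b, its length along the tray's. This point: its centre, 11 mm above its underside.
- stone: Grey oil stone on a dark wooden base, 66 x 178 x 34 mm; bystander. Origin under its centre, length along its y.
- block: Wooden sanding block, 53 x 97 x 28 mm, at the edge of the brown tool roll; bystander. Origin under its centre, length along its y.
Not all that is in view belongs to the job. What is shaped like the part that bears blank_2_center but red is not meant.

How it is judged:
By the outcome, as a careful person would: the job done as asked, in the order asked, and still so for the second after the job is handed in, with the robot touching nothing.
It also fails if it takes over 62 s, if anything falls off the work surface, if the arm or the gripper's body presses on something with over 40 N, if the wrist force passes 120 N, or if a joint passes its speed limit or range.

ROBOT

A 7-joint arm with a two-finger parallel gripper is mounted at the origin on the work surface; the furniture and walls round the work are solid. World frame = base frame: x ahead of the robot, y to its left, z up, the work surface at z = 0. Lengths are in m, angles in rad, forces in N, time in s.
With the tool pointing down it reaches from about 0.4 to 0.85 m from the base axis. Payload 10.4 kg.
Tool frame: the origin (TCP) lies on the centre line of the jaws, within the pads' length; the fingertips stand 17 mm ahead of it and the grasp point (between the pads) lies 2 mm behind it; z points along the fingers, y is the direction in which the jaws open and shut (so a half turn about z gives the same grasp; the last joint's range is limited). The gripper opens to 87 mm and grips with 3 to 60 N. Pads are 19 mm wide; open, the fingers measure 117 mm over their backs; the gripper's body (75 mm by 190 mm) begins 51 mm behind the grasp point.
Start: joints at [1.091, 0.332, -0.065, 1.46, 0.022, 1.35, -0.088], TCP at [0.276, -0.561, 0.24] pointing down, gripper open.
Joint ranges: [-2.6, 2.6], [-0.5, 2.12], [-1.47, 1.34], [0.16, 2.42], [-1.27, 4.41], [0.06, 2.06], [-2.6, 2.6]. Speed limits (rad/s): [2.22, 2.22, 2.79, 2.79, 3.14, 3.14, 3.14].

INTERFACE

Orientations are given as a unit quaternion [x, y, z, w].
In Python, from bench import r gives the robot as it stands.
- The arm moves only by the tool apply_moves, never from a script. Its argument "commands" is a list of rows, each an object with "rot": the turn, a rotation vector about the world's x, y, z in units of 180 degrees (1.0 is 180 degrees), a list of three; "linear": the shift along the world's x, y, z in units of 0.3 m (1.0 is 0.3 m), a list of three; "grip": the closure, from -1 (fully open) to 1 (shut). A call has 1 to 20 rows; each row is the pose to reach, as a shift and turn from the pose commanded when the call began, turning the shorter way round; what a row does not reach only later rows make up. A row lasts 1/10 s, in which the tool goes at most 50 mm and 8.59 degrees, less where a joint would pass 70% of its speed; a pose out of reach is approached as far as the arm can. A call with a number of a shift or a turn outside -1 to 1 is refused whole. A call with a gripper value outside its range is refused whole. The fingers move at their own pace and stop on an object; "newtons" is the grip in N (left out, the last holds). Time passes only in rows, so rows that repeat a pose let the fingers close. It gives the time, the measured TCP pose, the force and the opening at its end, in the units of the state.
- r.read_state(): the state, without advancing time (a new reading comes with each control period).
- r.camera(name): name is "scene" or "top"; returns a dict with "frame" (480x640x3 uint8, red, green, blue), "mtx" (3x3 intrinsics, pixels), "extrinsics" (4x4, takes a point from world to camera coordinates). Camera axes: x right, y down, z forward; pixel columns grow to the right and rows downward; lengths in m; the calibration is good to about 2 mm. A picture is of the moment at which its call begins. There is no depth.
- r.close_job(): hands the job in, once; it reports no verdict.
Trained networks look in a picture, given as the dict that the camera call returned (one of the last four; its "shot" number tells which), for a name from the list of things; names that differ only in an ending like _2 or _b are one class to them, and where a whole thing is asked for, a point or a joint stands for the part that bears it (a point fixed in the world has none). Each returns a list of dicts, best first, with "p" (0 to 1); they miss things now and then, are a little off and sometimes report something else, mostly with a low value. They report only what shows in the picture. A call takes as long as a camera call. They do not tell look-alikes from the thing itself.
- r.search_frame(thing, picture): "bbox" ([left, top, width, height] in pixels, round what is visible of it).
- r.spot_point(thing, picture): "location" ([column, row] in pixels: a listed point, or the origin of a listed thing).
The state is a dict: "time": time; "joint_positions": joint angles; "joint_vel": joint speeds; "joint_torque": joint torques, N m; "ee_pos": TCP position; "eef_rot": TCP orientation; "ft_force": force on the tool from outside, world axes, zero at the start; "torque": the same for the moment, N m; "width": finger opening in m.
Only numpy, scipy, OpenCV 4.12 (cv2) and the standard library are available. Lean on these libraries where they do the work, as an engineer would, in place of code of your own. Each camera call takes 0.05 s, during which the arm holds its last target. There are 200 camera calls.

## Working session

There is one attempt and no reset: what is moved stays moved. The work goes in short steps, Python scripts to look and compute and a tool call to move; the robot and the scene stay as the last step left them, time stands still between calls to the robot, and variables do not carry over. Pictures are saved under pics/ and viewed, about 8 in all and at most 12, crops included, and the job is handed in when it is done.

Besides the shell and the picture viewer there is one more tool, called after "Call:" as name(argument=value, ...), one argument or row to a line, values as JSON. apply_moves: Moves the arm, as the interface text tells. Its arguments: {"type":"object","properties":{"commands":{"type":"array","items":{"type":"object","properties":{"rot":{"type":"array","items":{"type":"number"}},"linear":{"type":"array","items":{"type":"number"}},"grip":{"type":"number"}}}},"newtons":{"type":"number"}},"required":["commands"]}

```bash
ls; mkdir -p pics
cat > h.py <<'E'
import numpy as np, cv2
from bench import r
def snap(n,save=None):
    p=r.camera(n)
    if save: cv2.imwrite('pics/'+save,p['frame'][:,:,::-1])
    return p
def proj(p,X):
    E=np.array(p['extrinsics']);c=(E[:3,:3]@np.atleast_2d(X).T).T+E[:3,3]
    q=(np.array(p['mtx'])@c.T).T
    return q[:,:2]/q[:,2:]
def ray(p,uv):
    E=np.array(p['extrinsics']);d=E[:3,:3].T@np.linalg.inv(p['mtx'])@np.array([uv[0],uv[1],1.])
    return -E[:3,:3].T@E[:3,3],d/np.linalg.norm(d)
def atz(p,uv,z):
    o,d=ray(p,uv);return o+d*(z-o[2])/d[2]
def tri(p1,u1,p2,u2):
    A=[];b=[]
    for p,u in((p1,u1),(p2,u2)):
        o,d=ray(p,u);M=np.eye(3)-np.outer(d,d);A.append(M);b.append(M@o)
    A=np.vstack(A);b=np.hstack(b);x=np.linalg.lstsq(A,b,rcond=None)[0]
    return x,np.linalg.norm(A@x-b)
E
python3 - <<'E'
from h import *
np.set_printoptions(precision=3,suppress=True)
t=snap('top','top0.png');s=snap('scene','scene0.png')
for n in('top','scene'):
    p=t if n=='top' else s
    print(n,ray(p,(320,240)),p['mtx'][0][0])
    for th in('tray_a_grip','blank_1_center','stone','block'):
        for d in r.spot_point(th,p)[:5]:
            print(th,round(d['p'],2),np.round(d['location'],1),atz(p,d['location'],.034 if 'tray' in th else .021 if 'bl' in th and 'block'!=th else 0))
print(r.read_state()['eef_rot'],r.read_state()['ee_pos'])
E
```

```text
pics
top (array([ 0.233, -0.11 ,  1.1  ]), array([ 0.174, -0.041, -0.984])) 555.4828559864876
tray_a_grip 0.97 [153.9 213.6] [0.471 0.17  0.034]
blank_1_center 0.75 [164.2 193.5] [0.515 0.156 0.021]
stone 0.68 [370.1 301. ] [ 0.306 -0.255  0.   ]
block 0.73 [460.1 233.8] [ 0.444 -0.44   0.   ]
scene (array([-0.372,  0.718,  0.614]), array([ 0.62 , -0.635, -0.461])) 615.5020990078889
tray_a_grip 0.86 [202.3 275.9] [0.467 0.17  0.034]
tray_a_grip 0.35 [188.1 268.3] [0.51  0.172 0.034]
blank_1_center 0.82 [189.2 269. ] [0.526 0.16  0.021]
stone 0.62 [414.7 240.8] [ 0.304 -0.266  0.   ]
block 0.84 [406.  195.7] [ 0.466 -0.45   0.   ]
[ 0.974  0.226  0.    -0.   ] [ 0.276 -0.561  0.24 ]
```

View pics/top0.png

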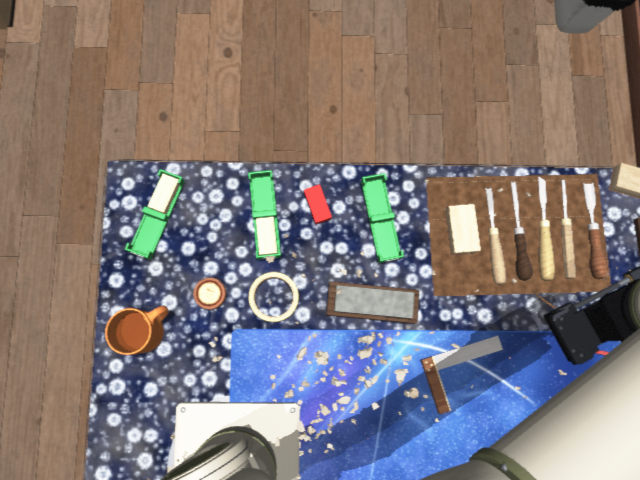

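View pics/scene0.png

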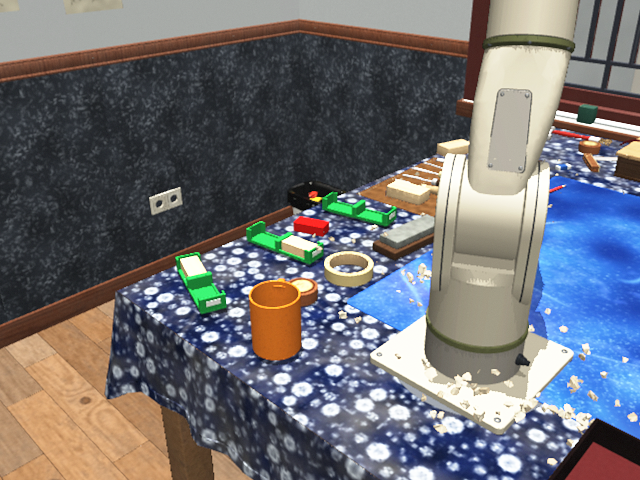

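Top view: tray with a blank in its far bay (154,213), tray with a blank in its near bay (265,215), empty tray (381,218). The red decoy is at (318,204) and the mug at (135,330). I'll fit tray poses from the green silhouettes in both views.

```bash
cat >> h.py <<'E'
from scipy.optimize import minimize
def blobs(p,box=None,light=True,k=5):
    hsv=cv2.cvtColor(p['frame'],cv2.COLOR_RGB2HSV)
    g=cv2.inRange(hsv,(50,110,40),(80,255,255))
    g2=cv2.morphologyEx(g,cv2.MORPH_CLOSE,np.ones((k,k)))
    n,l,st,c=cv2.connectedComponentsWithStats(g2)
    return g,l,st,c
BOX=np.array([[x,y,z] for x in(-.086,.086) for y in(-.0235,.0235) for z in(.006,.036)])
def place(P,x,y,yaw,z=0):
    c,s=np.cos(yaw),np.sin(yaw);return P@np.array([[c,s,0],[-s,c,0],[0,0,1]])+[x,y,z]
def hullmask(pts,S=8,off=(0,0),size=(0,0)):
    m=np.zeros((size[1]*S,size[0]*S),np.uint8)
    h=cv2.convexHull(((np.asarray(pts)-off)*S).astype(np.float32)).astype(np.int32)
    cv2.fillConvexPoly(m,h,1);return m
def fit(obs,x0,P=BOX,zfree=True):
    # obs: list of (pic, Nx2 pixel points)
    T=[]
    for p,u in obs:
        u=np.asarray(u,float);u=np.vstack([u+d for d in([-.5,-.5],[.5,.5],[-.5,.5],[.5,-.5])])
        off=np.floor(u.min(0))-15;size=(np.ceil(u.max(0))+15-off).astype(int)
        T.append((p,hullmask(u,8,off,size),off,size))
    def cost(v):
        c=0
        for p,m,off,size in T:
            k=hullmask(proj(p,place(P,v[0],v[1],v[2],v[3] if zfree else 0)),8,off,size)
            c+=1-(m&k).sum()/(m|k).sum()
        return c
    x0=np.array(list(x0)+([0] if zfree else []))
    best=None
    for sc in(1,.3):
        sim=np.vstack([x0]+[x0+sc*np.eye(len(x0))[i]*[.01,.01,.1,.01][i] for i in range(len(x0))])
        q=minimize(cost,x0,method='Nelder-Mead',options=dict(initial_simplex=sim,xatol=1e-5,fatol=1e-5));x0=q.x
    return q.x,q.fun
def trayobs(p,x0,R=None):
    "green pixels near the predicted tray"
    g=blobs(p)[0];u=proj(p,place(BOX*[1.15,1.3,1.2],*x0));h=cv2.convexHull(u.astype(np.float32)).astype(np.int32)
    m=np.zeros_like(g);cv2.fillConvexPoly(m,h,255);m=cv2.morphologyEx(m&g,cv2.MORPH_OPEN,np.ones((2,2)))
    return np.argwhere(m>0)[:,::-1]
E
python3 - <<'E'
from h import *
np.set_printoptions(precision=4,suppress=True)
t=snap('top');s=snap('scene')
for n,(a,b) in dict(A=((136,252),(174,177)),B=((268,253),(261,176)),C=((389,257),(374,181))).items():
    a=atz(t,a,.03);b=atz(t,b,.03);c=(a+b)/2;x0=(c[0],c[1],np.arctan2(b[1]-a[1],b[0]-a[0]))
    ot=(t,trayobs(t,x0));os=(s,trayobs(s,x0))
    print(n,np.array(x0),len(ot[1]),len(os[1]))
    print(' both+z',*fit([ot,os],x0),' top z0',*fit([ot],x0,zfree=False),' scene z0',*fit([os],x0,zfree=False),'both z0',*fit([ot,os],x0,zfree=False))
print('mug',atz(t,(135,330),.08),'cup',atz(t,(209,293),.03),'red',atz(t,(318,204),.02))
E
```

```text
A [ 0.4706  0.1687 -0.4093] 1407 1216
 both+z [ 0.4727  0.1705 -0.3558 -0.0022] 0.10803471330318803  top z0 [ 0.4708  0.1698 -0.3509] 0.046429964884900476  scene z0 [ 0.4711  0.1729 -0.35  ] 0.04194903875013822 both z0 [ 0.4714  0.1714 -0.3474] 0.13702702351702412
B [ 0.4732 -0.0445  0.1092] 1296 998
 both+z [ 0.4735 -0.0445  0.1163 -0.0018] 0.11655236092666232  top z0 [ 0.4722 -0.0454  0.1141] 0.05458953409534506  scene z0 [ 0.4728 -0.0409  0.1129] 0.03683137356039301 both z0 [ 0.4728 -0.0444  0.1195] 0.14425022876272553
C [ 0.4669 -0.2754  0.1767] 2079 1091
 both+z [ 0.4704 -0.2787  0.1896 -0.0015] 0.14271254561539182  top z0 [ 0.4691 -0.2789  0.1941] 0.044719939671312714  scene z0 [ 0.4683 -0.2724  0.1894] 0.07170822563478785 both z0 [ 0.4698 -0.2776  0.1931] 0.1448456040152145
mug [0.2458 0.1801 0.08  ] cup [0.3172 0.0582 0.03  ] red [ 0.4973 -0.1502  0.02  ]
```

Run:
```python
from h import *
t=snap('top');s=snap('scene')
F=[(.4712,.1705,-.3505),(.4726,-.0440,.1140),(.4690,-.2770,.1925)]
def ov(p,x0,x1,y0,y1,S):
    im=cv2.resize(p['frame'][y0:y1,x0:x1,::-1],None,fx=S,fy=S,interpolation=cv2.INTER_NEAREST)
    for f in F:
        for z in(.006,.036):
            q=place(np.array([[a*.086,b*.0235,z] for a,b in((1,1),(1,-1),(-1,-1),(-1,1))]),*f)
            u=((proj(p,q)+.5-[x0,y0])*S).astype(np.int32)
            cv2.polylines(im,[u],True,(0,0,255) if z>.02 else (255,255,0),1)
            cv2.circle(im,tuple(u[0]),4,(255,0,255),1)
    return im
a=ov(t,110,410,165,265,2.6);b=ov(s,165,405,185,315,2.6)
w=max(a.shape[1],b.shape[1]);a=cv2.copyMakeBorder(a,0,0,0,w-a.shape[1],0);b=cv2.copyMakeBorder(b,0,0,0,w-b.shape[1],0)
cv2.imwrite('pics/ov1.png',np.vstack([a,b]));print(a.shape,b.shape)
```

```text
(260, 780, 3) (338, 780, 3)
```

View pics/ov1.png

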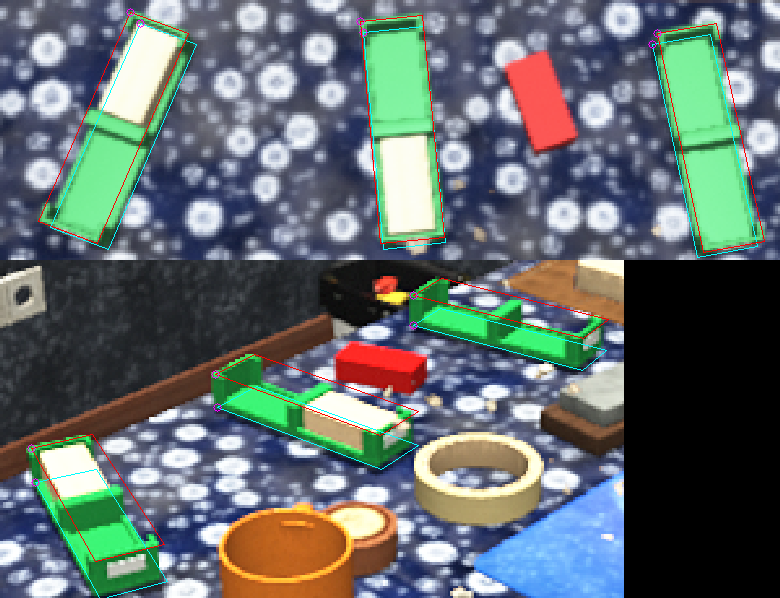

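The fits agree with the image to about 2 mm. In both pictures tray B's blank is in its near (−x) bay, and tray A's near bay and tray C are empty. Plan: move B's blank to A's near bay, then stack B on C.

Call:
apply_moves(
  commands=[
    {"linear": [0.4, 1, 0], "rot": [0, 0, 0.5], "grip": -1},
    {"linear": [0.4, 1, 0], "rot": [0, 0, 0.5], "grip": -1},
    {"linear": [0.4, 1, 0], "rot": [0, 0, 0.5], "grip": -1},
    {"linear": [0.4, 1, 0], "rot": [0, 0, 0.5], "grip": -1},
    {"linear": [0.4, 1, 0], "rot": [0, 0, 0.5], "grip": -1},
    {"linear": [0.4, 1, 0], "rot": [0, 0, 0.5], "grip": -1},
    {"linear": [0.4, 1, 0], "rot": [0, 0, 0.5], "grip": -1},
    {"linear": [0.4, 1, 0], "rot": [0, 0, 0.5], "grip": -1},
    {"linear": [0.4, 1, 0], "rot": [0, 0, 0.5], "grip": -1},
    {"linear": [0.4, 1, 0], "rot": [0, 0, 0.5], "grip": -1},
    {"linear": [0.4, 1, 0], "rot": [0, 0, 0.5], "grip": -1},
    {"linear": [0.4, 1, 0], "rot": [0, 0, 0.5], "grip": -1},
  ],
  newtons=15,
)

```text
time: 1.9
ee_pos: [0.3957, -0.2609, 0.2397]
eef_rot: [0.528, 0.849, 0.0, 0.0]
ft_force: [0.1, 0.4, -0.1]
width: 0.0868
```

Call:
apply_moves(
  commands=[
    {"linear": [0.111, 0.706, -0.4], "rot": [0, 0, 0.39], "grip": -1},
    {"linear": [0.111, 0.706, -0.4], "rot": [0, 0, 0.39], "grip": -1},
    {"linear": [0.111, 0.706, -0.4], "rot": [0, 0, 0.39], "grip": -1},
    {"linear": [0.111, 0.706, -0.4], "rot": [0, 0, 0.39], "grip": -1},
    {"linear": [0.111, 0.706, -0.4], "rot": [0, 0, 0.39], "grip": -0.3},
    {"linear": [0.111, 0.706, -0.4], "rot": [0, 0, 0.39], "grip": -0.3},
    {"linear": [0.111, 0.706, -0.4], "rot": [0, 0, 0.39], "grip": -0.3},
    {"linear": [0.111, 0.706, -0.4], "rot": [0, 0, 0.39], "grip": -0.3},
    {"linear": [0.111, 0.706, -0.4], "rot": [0, 0, 0.39], "grip": -0.3},
    {"linear": [0.111, 0.706, -0.4], "rot": [0, 0, 0.39], "grip": -0.3},
    {"linear": [0.111, 0.706, -0.4], "rot": [0, 0, 0.39], "grip": -0.3},
    {"linear": [0.111, 0.706, -0.4], "rot": [0, 0, 0.39], "grip": -0.3},
  ],
)

```text
time: 3.1
ee_pos: [0.429, -0.0492, 0.1196]
eef_rot: [-0.054, 0.999, 0.0, 0.0]
ft_force: [-0.1, 0.9, -0.6]
width: 0.0567
```

Run:
```python
from h import *
t=snap('top');s=snap('scene')
im=np.vstack([cv2.resize(t['frame'][165:305,180:360,::-1],None,fx=2.2,fy=2.2),cv2.resize(s['frame'][190:310,215:395,::-1],None,fx=2.2,fy=2.2)])
cv2.imwrite('pics/g1.png',im);S=r.read_state();print(S['ee_pos'],S['joint_positions'],S['width'])
```

```text
[ 0.42899254 -0.04920392  0.11959921] [ 0.6435042   0.05900664 -0.64215727  2.06097852  0.0411147   1.03370287
  1.6614824 ] 0.056578465215369175
```

View pics/g1.png

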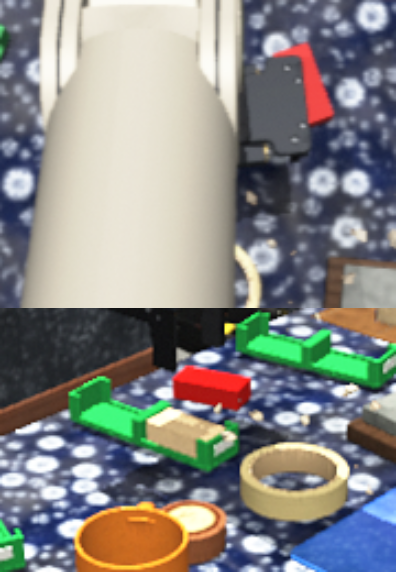

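Run:
```python
from h import *
s=snap('scene')
for y in(-.028,.028): 
    P=place(np.array([[0,y,0],[0,y+np.sign(y)*.015,0],[0,0,0]]),.429,-.0492,.114,.1026)
    print(((proj(s,P)-[215,190])*2.2+[0,308]).round(1))
```

```text
[[209.2 345.4]
 [219.3 340. ]
 [189.9 355.7]]
[[169.9 366.3]
 [159.  372.1]
 [189.9 355.7]]
```

Fingertip projection matches the picture (about (165,370) and (213,343) in the crop), so I'm descending and gripping.

Call:
apply_moves(
  commands=[
    {"linear": [0, 0, -0.14], "grip": -0.3},
    {"linear": [0, 0, -0.22], "grip": -0.3},
    {"linear": [0, 0, -0.285], "grip": -0.3},
    {"linear": [0, 0, -0.285], "grip": -0.3},
    {"linear": [0, 0, -0.285], "grip": 0.5},
    {"linear": [0, 0, -0.285], "grip": 0.5},
    {"linear": [0, 0, -0.285], "grip": 0.5},
    {"linear": [0, 0, -0.285], "grip": 0.5},
    {"linear": [0, 0, -0.285], "grip": 0.5},
  ],
)

```text
validation failed for argument at $.co...
```

Call:
apply_moves(
  commands=[
    {"linear": [0, 0, -0.14], "rot": [0, 0, 0], "grip": -0.3},
    {"linear": [0, 0, -0.22], "rot": [0, 0, 0], "grip": -0.3},
    {"linear": [0, 0, -0.285], "rot": [0, 0, 0], "grip": -0.3},
    {"linear": [0, 0, -0.285], "rot": [0, 0, 0], "grip": -0.3},
    {"linear": [0, 0, -0.285], "rot": [0, 0, 0], "grip": 0.5},
    {"linear": [0, 0, -0.285], "rot": [0, 0, 0], "grip": 0.5},
    {"linear": [0, 0, -0.285], "rot": [0, 0, 0], "grip": 0.5},
    {"linear": [0, 0, -0.285], "rot": [0, 0, 0], "grip": 0.5},
    {"linear": [0, 0, -0.285], "rot": [0, 0, 0], "grip": 0.5},
  ],
)

```text
time: 4.15
ee_pos: [0.4296, -0.0492, 0.0349]
eef_rot: [-0.056, 0.998, -0.0, 0.001]
ft_force: [-1.4, 1.3, 6.8]
width: 0.0342
```

Call:
apply_moves(
  commands=[
    {"linear": [0, 0, 0.08], "rot": [0, 0, 0], "grip": 0.5},
    {"linear": [0, 0, 0.2], "rot": [0, 0, 0], "grip": 0.5},
    {"linear": [0, 0, 0.3], "rot": [0, 0, 0], "grip": 0.5},
    {"linear": [0, 0, 0.3], "rot": [0, 0, 0], "grip": 0.5},
    {"linear": [0, 0, 0.3], "rot": [0, 0, 0], "grip": 0.5},
  ],
)

```text
time: 4.65
ee_pos: [0.4292, -0.0494, 0.1244]
eef_rot: [-0.055, 0.998, -0.0, 0.001]
ft_force: [0.4, -0.3, -1.7]
width: 0.0339
```

Run:
```python
from h import *
s=snap('scene')
cv2.imwrite('pics/g2.png',cv2.resize(s['frame'][170:320,165:415,::-1],None,fx=2.6,fy=2.6))
x0=(.4726,-.044,.114);print(fit([(s,trayobs(s,x0))],x0,zfree=False))
x0=(.4712,.1705,-.3505);print(fit([(s,trayobs(s,x0))],x0,zfree=False))
```

```text
(array([ 0.47124507, -0.039891  ,  0.11355423]), np.float64(0.040331967409155456))
(array([ 0.4714282 ,  0.17281888, -0.35003913]), np.float64(0.041396315585657484))
```

View pics/g2.png

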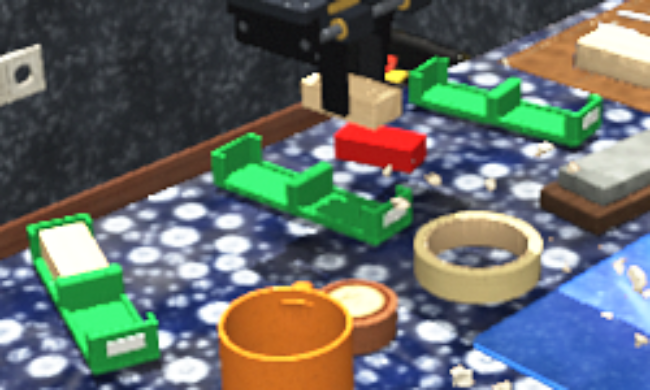

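The blank is held and tray B has stayed put. Next I move above A's empty near bay.

Call:
apply_moves(
  commands=[
    {"linear": [0.002, 0.786, 0], "rot": [0, 0, -0.1465], "grip": 0.5},
    {"linear": [0.002, 0.786, 0], "rot": [0, 0, -0.1465], "grip": 0.5},
    {"linear": [0.002, 0.786, 0], "rot": [0, 0, -0.1465], "grip": 0.5},
    {"linear": [0.002, 0.786, 0], "rot": [0, 0, -0.1465], "grip": 0.5},
    {"linear": [0.002, 0.786, 0], "rot": [0, 0, -0.1465], "grip": 0.5},
    {"linear": [0.002, 0.786, 0], "rot": [0, 0, -0.1465], "grip": 0.5},
    {"linear": [0.002, 0.786, -0.12], "rot": [0, 0, -0.1465], "grip": 0.5},
    {"linear": [0.002, 0.786, -0.148], "rot": [0, 0, -0.1465], "grip": 0.5},
    {"linear": [0.002, 0.786, -0.148], "rot": [0, 0, -0.1465], "grip": 0.5},
    {"linear": [0.002, 0.786, -0.148], "rot": [0, 0, -0.1465], "grip": 0.5},
  ],
)

```text
time: 5.7
ee_pos: [0.4296, 0.1863, 0.08]
eef_rot: [0.174, 0.985, 0.0, -0.0]
ft_force: [0.7, 0.5, -0.6]
width: 0.0344
```

Run:
```python
from h import *
s=snap('scene');t=snap('top')
S=r.read_state();print(S['ee_pos'],S['eef_rot'],S['width'])
def ov(p,x0,y0,x1,y1,k):
    im=cv2.resize(p['frame'][y0:y1,x0:x1,::-1],None,fx=k,fy=k,interpolation=cv2.INTER_CUBIC)
    e=S['ee_pos'];yaw=2*np.arctan2(S['eef_rot'][1],S['eef_rot'][0])-np.pi
    for (L,W,z,x,y,a,col) in((.036,.017,.010-.0347,e[0],e[1],yaw,(0,0,255)),(.036,.017,.032-.0347,e[0],e[1],yaw,(0,0,255)),):
        q=place(np.array([[i*L,j*W,z+e[2]] for i,j in((1,1),(1,-1),(-1,-1),(-1,1))]),x,y,a)
        cv2.polylines(im,[((proj(p,q)+.5-[x0,y0])*k).astype(np.int32)],True,col,1)
    return im
a=ov(s,160,220,260,320,5);b=ov(t,110,165,210,265,3.0)
b=cv2.copyMakeBorder(b,0,a.shape[0]-b.shape[0],0,0,0)
cv2.imwrite('pics/g3.png',np.hstack([a,b]))
```

```text
[0.43023223 0.18642519 0.08058882] [1.74088866e-01 9.84729758e-01 2.14555988e-04 5.70339325e-04] 0.03409115034357266
```

View pics/g3.png

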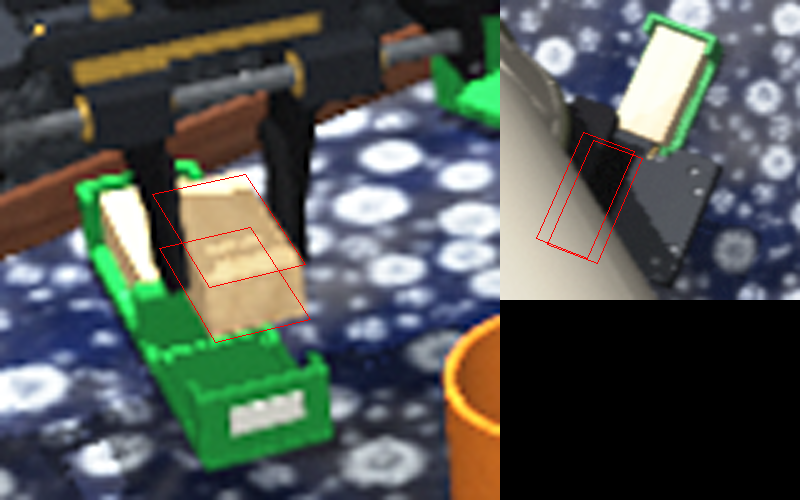

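The held blank lies within about 1 mm of its predicted outline in the scene view (near face corners (217,338), (308,315)). Descending with a small correction.

Call:
apply_moves(
  commands=[
    {"linear": [-0.001, 0.004, -0.05], "rot": [0, 0, 0], "grip": 0.5},
    {"linear": [-0.001, 0.004, -0.09], "rot": [0, 0, 0], "grip": 0.5},
    {"linear": [-0.001, 0.004, -0.12], "rot": [0, 0, 0], "grip": 0.5},
    {"linear": [-0.001, 0.004, -0.14], "rot": [0, 0, 0], "grip": 0.5},
    {"linear": [-0.001, 0.004, -0.14], "rot": [0, 0, 0], "grip": 0.5},
    {"linear": [-0.001, 0.004, -0.14], "rot": [0, 0, 0], "grip": 0.5},
  ],
)

```text
time: 6.4
ee_pos: [0.4293, 0.188, 0.0377]
eef_rot: [0.173, 0.985, 0.0, -0.0]
ft_force: [0.5, 0.8, -0.5]
width: 0.0338
```

Call:
apply_moves(
  commands=[
    {"linear": [0, 0, -0.007], "rot": [0, 0, 0], "grip": 0.5},
    {"linear": [0, 0, -0.007], "rot": [0, 0, 0], "grip": 0.5},
    {"linear": [0, 0, -0.007], "rot": [0, 0, 0], "grip": -0.3},
    {"linear": [0, 0, -0.007], "rot": [0, 0, 0], "grip": -0.3},
    {"linear": [0, 0, -0.007], "rot": [0, 0, 0], "grip": -0.3},
    {"linear": [0, 0, 0.2], "rot": [0, 0, 0], "grip": -0.3},
    {"linear": [0, 0, 0.35], "rot": [0, 0, 0], "grip": -0.3},
    {"linear": [0, 0, 0.4], "rot": [0, 0, 0], "grip": -0.3},
    {"linear": [0, 0, 0.4], "rot": [0, 0, 0], "grip": -0.3},
  ],
)

```text
time: 7.3
ee_pos: [0.4311, 0.1887, 0.161]
eef_rot: [0.174, 0.985, 0.001, 0.003]
ft_force: [-0.0, 0.5, -0.2]
width: 0.0565
```

Call:
apply_moves(
  commands=[
    {"linear": [0.142, -0.768, 0], "rot": [0, 0, -0.3524], "grip": -0.3},
    {"linear": [0.142, -0.768, 0], "rot": [0, 0, -0.3524], "grip": -0.3},
    {"linear": [0.142, -0.768, 0], "rot": [0, 0, -0.3524], "grip": -0.3},
    {"linear": [0.142, -0.768, 0], "rot": [0, 0, -0.3524], "grip": -0.3},
    {"linear": [0.142, -0.768, -0.193], "rot": [0, 0, -0.3524], "grip": -0.3},
    {"linear": [0.142, -0.768, -0.193], "rot": [0, 0, -0.3524], "grip": -0.3},
    {"linear": [0.142, -0.768, -0.193], "rot": [0, 0, -0.3524], "grip": -0.3},
    {"linear": [0.142, -0.768, -0.193], "rot": [0, 0, -0.3524], "grip": -0.3},
    {"linear": [0.142, -0.768, -0.193], "rot": [0, 0, -0.3524], "grip": -0.3},
    {"linear": [0.142, -0.768, -0.193], "rot": [0, 0, -0.3524], "grip": -0.3},
    {"linear": [0.142, -0.768, -0.193], "rot": [0, 0, -0.3524], "grip": -0.3},
    {"linear": [0.142, -0.768, -0.193], "rot": [0, 0, -0.3524], "grip": -0.3},
  ],
)

```text
time: 8.5
ee_pos: [0.4719, -0.0425, 0.0997]
eef_rot: [0.665, 0.747, 0.0, 0.0]
ft_force: [-0.3, -0.7, -0.7]
width: 0.0565
```

Run:
```python
from h import *
s=snap('scene');t=snap('top')
x0=(.4726,-.043,.114);print('B',fit([(s,trayobs(s,x0))],x0,zfree=False))
x0=(.4712,.1715,-.3505)
for p in(s,t):print('A',fit([(p,trayobs(p,x0))],x0,zfree=False))
a=cv2.resize(s['frame'][220:320,165:345,::-1],None,fx=4,fy=4,interpolation=cv2.INTER_CUBIC)
b=cv2.resize(t['frame'][165:265,110:210,::-1],None,fx=2,fy=2)
b=cv2.copyMakeBorder(b,0,0,0,a.shape[1]-b.shape[1],0)
cv2.imwrite('pics/g4.png',np.vstack([a,b]))
```

```text
B (array([ 0.47125896, -0.04000002,  0.10810331]), np.float64(0.024643741626405702))
A (array([ 0.47087441,  0.17329744, -0.35029297]), np.float64(0.04152254600015792))
A (array([ 0.47021563,  0.16940336, -0.34145531]), np.float64(0.0451964703934139))
```

View pics/g4.png

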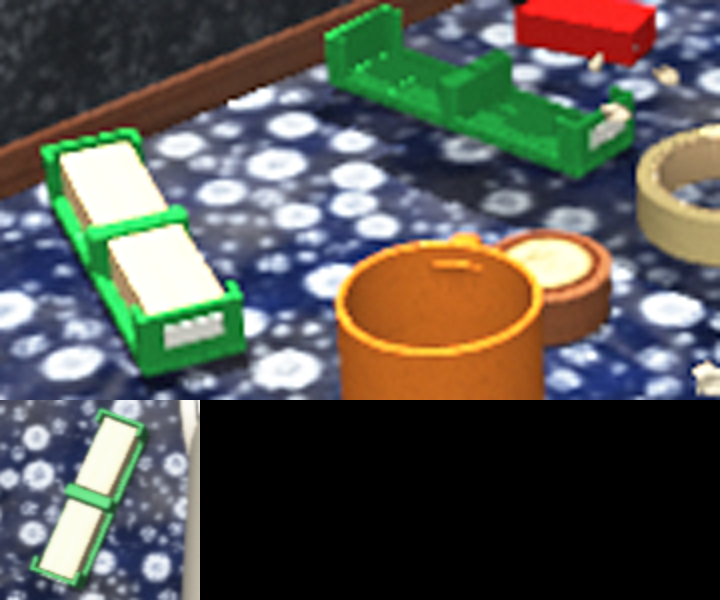

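Both blanks lie flat in tray A: their tops at about (115,185) and (168,268) in the scene crop sit level within the walls. Now I pinch B's divider.

Call:
apply_moves(
  commands=[
    {"linear": [0, 0, -0.12], "rot": [0, 0, 0], "grip": -0.3},
    {"linear": [0, 0, -0.19], "rot": [0, 0, 0], "grip": -0.3},
    {"linear": [0, 0, -0.23], "rot": [0, 0, 0], "grip": -0.3},
    {"linear": [0, 0, -0.23], "rot": [0, 0, 0], "grip": -0.3},
    {"linear": [0, 0, -0.23], "rot": [0, 0, 0], "grip": 0.9},
    {"linear": [0, 0, -0.23], "rot": [0, 0, 0], "grip": 0.9},
    {"linear": [0, 0, -0.23], "rot": [0, 0, 0], "grip": 0.9},
    {"linear": [0, 0, -0.23], "rot": [0, 0, 0], "grip": 0.9},
    {"linear": [0, 0, -0.23], "rot": [0, 0, 0], "grip": 0.9},
    {"linear": [0, 0, -0.23], "rot": [0, 0, 0], "grip": 0.9},
    {"linear": [0, 0, -0.23], "rot": [0, 0, 0], "grip": 0.9},
  ],
  newtons=30,
)

```text
time: 9.7
ee_pos: [0.4723, -0.0425, 0.031]
eef_rot: [0.665, 0.746, 0.0, 0.0]
ft_force: [0.8, 0.2, 0.1]
width: 0.0118
```

Call:
apply_moves(
  commands=[
    {"linear": [0, 0, 0.1], "rot": [0, 0, 0], "grip": 0.9},
    {"linear": [0, 0, 0.22], "rot": [0, 0, 0], "grip": 0.9},
    {"linear": [0, 0, 0.3], "rot": [0, 0, 0], "grip": 0.9},
    {"linear": [0, -0.1, 0.3], "rot": [0, 0, 0.005], "grip": 0.9},
    {"linear": [-0.005, -0.25, 0.3], "rot": [0, 0, 0.01], "grip": 0.9},
    {"linear": [-0.005, -0.4, 0.3], "rot": [0, 0, 0.015], "grip": 0.9},
    {"linear": [-0.01, -0.55, 0.3], "rot": [0, 0, 0.02], "grip": 0.9},
    {"linear": [-0.01, -0.68, 0.3], "rot": [0, 0, 0.0243], "grip": 0.9},
    {"linear": [-0.01, -0.75, 0.28], "rot": [0, 0, 0.0243], "grip": 0.9},
    {"linear": [-0.01, -0.773, 0.22], "rot": [0, 0, 0.0243], "grip": 0.9},
    {"linear": [-0.01, -0.773, 0.18], "rot": [0, 0, 0.0243], "grip": 0.9},
    {"linear": [-0.01, -0.773, 0.18], "rot": [0, 0, 0.0243], "grip": 0.9},
    {"linear": [-0.01, -0.773, 0.18], "rot": [0, 0, 0.0243], "grip": 0.9},
  ],
)

```text
time: 11.0
ee_pos: [0.469, -0.2732, 0.0848]
eef_rot: [0.636, 0.772, 0.0, -0.0]
ft_force: [0.8, 0.2, -1.7]
width: 0.0117
```

```bash
cat > m.py <<'E'
from h import *
import sys
np.set_printoptions(precision=4,suppress=True)
s=snap('scene');t=snap('top');S=r.read_state();e=S['ee_pos']
yaw=2*np.arctan2(S['eef_rot'][1],S['eef_rot'][0])-np.pi/2
print(e,yaw,S['width'],S['eef_rot'])
def ov(p,x0,y0,x1,y1,k):
    im=cv2.resize(p['frame'][y0:y1,x0:x1,::-1],None,fx=k,fy=k,interpolation=cv2.INTER_CUBIC)
    for (f,z0,col) in(((e[0],e[1],yaw),e[2]-.031,(0,0,255)),((.4687,-.2755,.192),0,(255,0,255))):
      for z in(.006,.036):
        q=place(np.array([[i*.086,j*.0235,z+z0] for i,j in((1,1),(1,-1),(-1,-1),(-1,1))]),*f)
        cv2.polylines(im,[((proj(p,q)+.5-[x0,y0])*k).astype(np.int32)],True,col,1)
    return im
a=ov(s,290,150,410,250,5);b=ov(t,345,155,425,275,5)[:,:]
b=cv2.resize(b,None,fx=a.shape[0]/b.shape[0]*.9,fy=a.shape[0]/b.shape[0]*.9)
b=b[:,:200] if 0 else b
b=cv2.resize(b,(min(b.shape[1],300),int(b.shape[0]*min(1,300/b.shape[1]))));a=a[:,:500] if 0 else cv2.resize(a,(500,417))
h=max(a.shape[0],b.shape[0])
pad=lambda i:cv2.copyMakeBorder(i,0,h-i.shape[0],0,0,0)
cv2.imwrite('pics/'+sys.argv[1],np.hstack([pad(a),pad(b)]))
E
python3 m.py g5.png
```

```text
[ 0.4695 -0.2737  0.0855] 0.19236827342727958 0.011658250266141515 [0.6359 0.7717 0.0002 0.0005]
```

View pics/g5.png

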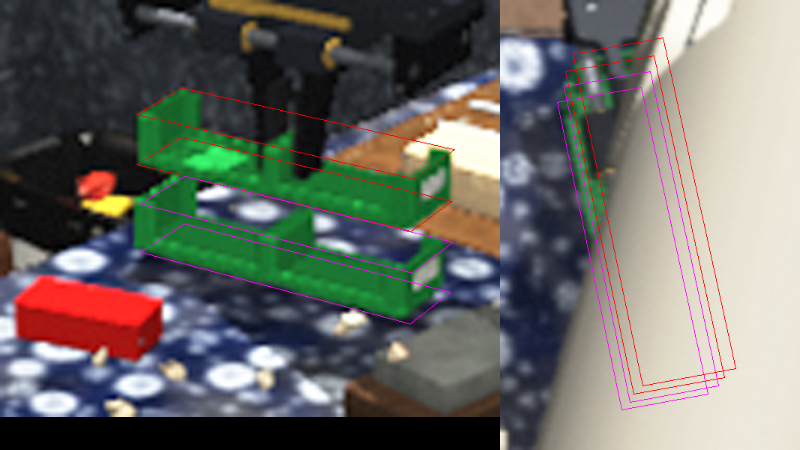

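Both drawn outlines match the trays about equally: held tray near corner (411,228), C's (411,320). I'll raise the tray a bit so I can fit the two silhouettes separately.

Call:
apply_moves(
  commands=[
    {"linear": [0, 0, 0.1], "rot": [0, 0, 0], "grip": 0.9},
    {"linear": [0, 0, 0.15], "rot": [0, 0, 0], "grip": 0.9},
    {"linear": [0, 0, 0.15], "rot": [0, 0, 0], "grip": 0.9},
    {"linear": [0, 0, 0.15], "rot": [0, 0, 0], "grip": 0.9},
  ],
)

```text
time: 11.5
ee_pos: [0.469, -0.2744, 0.1298]
eef_rot: [0.636, 0.771, -0.0, 0.0]
ft_force: [-0.4, 0.8, -3.1]
width: 0.012
```

Run:
```python
from h import *
np.set_printoptions(precision=4,suppress=True)
s=snap('scene');S=r.read_state();e=S['ee_pos']
yaw=2*np.arctan2(S['eef_rot'][1],S['eef_rot'][0])-np.pi/2
print(e,yaw)
g,l,st,c=blobs(s,k=3)
for i in np.argsort(-st[1:,4])[:5]+1:print(i,st[i],c[i])
def obs(z,f):
    u=proj(s,place(BOX,*f,z)).mean(0)
    i=min((i for i in range(1,len(st)) if st[i,4]>300),key=lambda i:np.hypot(*(st[i,:2]+st[i,2:4]/2-u)))
    return np.argwhere(l==i)[:,::-1]
z=e[2]-.031
B=BOX+[0,0,z]
print('held',fit([(s,obs(z,(e[0],e[1],yaw)))],(e[0],e[1],yaw),P=B,zfree=False))
print('C',fit([(s,obs(0,(.469,-.275,.192)))],(.469,-.275,.192),zfree=False))
```

```text
[ 0.4685 -0.2742  0.1291] 0.19110810855778615
3 [ 322  191   75   36 1099] [356.2684 210.2338]
2 [ 323  153   77   33 1037] [357.4687 171.0675]
4 [175 252  52  62 779] [199.7137 287.9949]
1 [577 107  20  17 244] [586.4754 114.8279]
held (array([ 0.4738, -0.2783,  0.1699]), np.float64(0.07540561856831673))
C (array([ 0.4734, -0.2752,  0.2043]), np.float64(0.06627415894638611))
```

Run:
```python
from h import *
from scipy.optimize import least_squares
np.set_printoptions(precision=4,suppress=True)
s=snap('scene');S=r.read_state();e=S['ee_pos']
yaw=2*np.arctan2(S['eef_rot'][1],S['eef_rot'][0])-np.pi/2
g,l,st,c=blobs(s,k=3)
def sil(mask):  # upsampled hull outline points
    m=cv2.GaussianBlur(cv2.resize(mask.astype(np.float32),None,fx=4,fy=4,interpolation=cv2.INTER_LINEAR),(0,0),2)>.5
    u=np.argwhere(m)[:,::-1].astype(np.float32)
    return (cv2.convexHull(u)[:,0]+.5)/4-.5
dirs=np.linspace(0,2*np.pi,120,endpoint=False);D=np.c_[np.cos(dirs),np.sin(dirs)]
sup=lambda u:(u@D.T).max(0)   # support function
for n,i,z,f in(('held',2,e[2]-.031,(e[0],e[1],yaw)),('C',3,0,(.469,-.275,.192))):
    h=sup(sil(l==i))
    for bot in(.006,.003,0.):
        P=BOX.copy();P[P[:,2]<.01,2]=bot
        fn=lambda v:sup(proj(s,place(P,*v,z)))-h
        q=least_squares(fn,f,loss='soft_l1',f_scale=.5,diff_step=1e-4,x_scale=[.01,.01,.1])
        print(n,bot,q.x,'rms',np.sqrt((q.fun**2).mean()),'nominal resid rms',np.sqrt((fn(f)**2).mean()))
    hh=fn(f);print(hh[::8].round(2))
```

```text
held 0.006 [ 0.4735 -0.2776  0.1792] rms 0.4378700046758815 nominal resid rms 0.9701054759293447
held 0.003 [ 0.4758 -0.2803  0.1663] rms 0.6675105538337863 nominal resid rms 1.4661074311565812
held 0.0 [ 0.4786 -0.2834  0.1517] rms 0.9795820708046217 nominal resid rms 2.029695225651576
[ 0.74  2.73  3.79  4.07  3.48  2.46  1.71  0.48 -0.12 -0.14 -0.69 -0.8
 -0.57  0.34  0.61]
C 0.006 [ 0.4759 -0.2768  0.1615] rms 0.2725531760283521 nominal resid rms 1.4946421034752184
C 0.003 [ 0.4781 -0.2794  0.1532] rms 0.4072947258808256 nominal resid rms 1.8180262758824806
C 0.0 [ 0.4806 -0.2822  0.1435] rms 0.7080641645012703 nominal resid rms 2.247196725470711
[ 1.57  3.31  3.68  3.7   2.91  2.67  1.51 -0.46 -1.62 -1.91 -1.96 -1.4
 -0.03  1.29  1.63]
```

```bash
cat > f.py <<'E'
from h import *
from scipy.optimize import least_squares
np.set_printoptions(precision=4,suppress=True)
dirs=np.linspace(0,2*np.pi,120,endpoint=False);D=np.c_[np.cos(dirs),np.sin(dirs)]
sup=lambda u:(u@D.T).max(0)
def sil(u,shape=(480,640)):
    mask=np.zeros(shape,np.float32);mask[u[:,1],u[:,0]]=1
    m=cv2.GaussianBlur(cv2.resize(mask,None,fx=4,fy=4,interpolation=cv2.INTER_LINEAR),(0,0),2)>.5
    return (cv2.convexHull(np.argwhere(m)[:,::-1].astype(np.float32))[:,0]+.5)/4-.5
def box(bot):
    P=BOX.copy();P[P[:,2]<.01,2]=bot;return P
def sfit(pics,us,f,z=0,bot=.006,bias=False):
    hs=[sup(sil(u)) for u in us];P=box(bot)
    def fn(v):
        o=[]
        for p,h in zip(pics,hs):
            d=sup(proj(p,place(P,*v[:3],z)))-h
            o.append(d)
        return np.hstack(o)
    q=least_squares(fn,f,loss='soft_l1',f_scale=.3,diff_step=1e-4,x_scale=[.01,.01,.1])
    return q.x,np.sqrt((q.fun**2).mean())
E
python3 - <<'E'
from f import *
s=snap('scene');t=snap('top')
s['frame']=cv2.imread('pics/scene0.png')[:,:,::-1].copy();t['frame']=cv2.imread('pics/top0.png')[:,:,::-1].copy()
for n,f in dict(A=(.4712,.1705,-.3505),B=(.4726,-.0440,.1140),C=(.4690,-.2770,.1925)).items():
    ut,us=[trayobs(p,f) for p in(t,s)]
    for bot in(.006,.009):
        print(n,bot,'top',*sfit([t],[ut],f,bot=bot),'scene',*sfit([s],[us],f,bot=bot),'both',*sfit([t,s],[ut,us],f,bot=bot))
E
```

```text
A 0.006 top [ 0.471   0.1697 -0.3467] 0.7345376900318321 scene [ 0.4725  0.1722 -0.3549] 0.5042046023245657 both [ 0.4721  0.1717 -0.3541] 0.8217451955410731
A 0.009 top [ 0.4709  0.1694 -0.3474] 0.6255418275085888 scene [ 0.4698  0.174  -0.3548] 0.268391185899238 both [ 0.4714  0.1719 -0.3562] 0.8907808233951092
B 0.006 top [ 0.4723 -0.0451  0.1168] 0.5704536008321704 scene [ 0.4736 -0.0411  0.083 ] 0.5162279709657893 both [ 0.4733 -0.044   0.1219] 0.936881655855737
B 0.009 top [ 0.4721 -0.0451  0.1172] 0.5185454789188373 scene [ 0.4717 -0.0395  0.0897] 0.3388825422792612 both [ 0.4728 -0.0435  0.1264] 0.9965908785451979
C 0.006 top [ 0.4693 -0.2786  0.2024] 0.824719039805292 scene [ 0.4707 -0.2745  0.1608] 0.27798246201030946 both [ 0.4702 -0.2776  0.2086] 0.9698249920718398
C 0.009 top [ 0.469  -0.2784  0.202 ] 0.7479426088823825 scene [ 0.4689 -0.2723  0.1671] 0.4619830263307484 both [ 0.4698 -0.2768  0.2162] 1.0648183964357256
```

Relative C−B is consistent between the cameras (Δ ≈ −3 mm, −233 mm, +0.08 rad), so I'll descend in small steps and watch force and height.

Call:
apply_moves(
  commands=[
    {"linear": [0, -0.005, -0.08], "rot": [0, 0, 0.001], "grip": 0.9},
    {"linear": [0, -0.005, -0.15], "rot": [0, 0, 0.001], "grip": 0.9},
    {"linear": [0, -0.005, -0.195], "rot": [0, 0, 0.001], "grip": 0.9},
    {"linear": [0, -0.005, -0.205], "rot": [0, 0, 0.001], "grip": 0.9},
    {"linear": [0, -0.005, -0.212], "rot": [0, 0, 0.001], "grip": 0.9},
    {"linear": [0, -0.005, -0.217], "rot": [0, 0, 0.001], "grip": 0.9},
    {"linear": [0, -0.005, -0.217], "rot": [0, 0, 0.001], "grip": 0.9},
  ],
)

```text
time: 12.4
ee_pos: [0.4693, -0.2761, 0.0653]
eef_rot: [0.635, 0.772, 0.0, 0.001]
ft_force: [-0.2, -0.4, -2.9]
width: 0.0116
```

Call:
apply_moves(
  commands=[
    {"linear": [0, 0, -0.006], "rot": [0, 0, 0], "grip": 0.9},
    {"linear": [0, 0, -0.01], "rot": [0, 0, 0], "grip": 0.9},
    {"linear": [0, 0, -0.013], "rot": [0, 0, 0], "grip": 0.9},
    {"linear": [0, 0, -0.013], "rot": [0, 0, 0], "grip": 0.9},
  ],
)

```text
time: 12.8
ee_pos: [0.4698, -0.2763, 0.0624]
eef_rot: [0.635, 0.772, 0.0, 0.001]
ft_force: [-1.0, 1.8, 13.4]
width: 0.0118
```

Run:
```python
from f import *
Z=[];F=[]
for k in range(6):
    s=snap('scene');S=r.read_state();Z.append(S['ee_pos']);F.append(S['ft_force']+0 if hasattr(S['ft_force'],'shape') else S['ft_force'])
print(np.mean(Z,0),np.std(Z,0),np.mean(F,0),S['torque'],S['eef_rot'])
cv2.imwrite('pics/g6.png',cv2.resize(s['frame'][165:265,290:420,::-1],None,fx=6,fy=6,interpolation=cv2.INTER_CUBIC))
```

```text
[ 0.4698 -0.2763  0.0624] [0. 0. 0.] [-2.0529  1.8633 12.1785] [ 0.334   0.9556 -0.0686] [0.6352 0.7724 0.0001 0.0011]
```

View pics/g6.png

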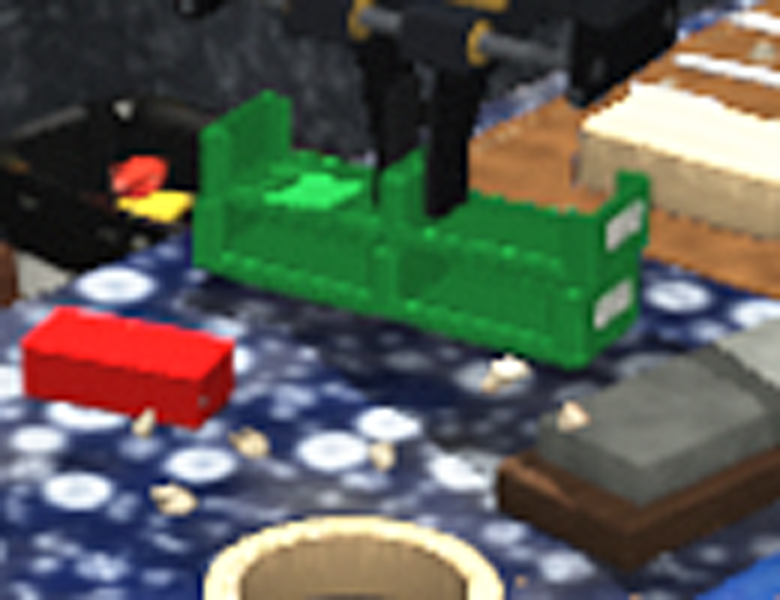

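The stack looks flush: upper and lower tray faces line up at (200–640, 270–360) with no gap. Releasing.

Call:
apply_moves(
  commands=[
    {"linear": [0, 0, 0.004], "rot": [0, 0, 0], "grip": 0.9},
    {"linear": [0, 0, 0.004], "rot": [0, 0, 0], "grip": 0},
    {"linear": [0, 0, 0.004], "rot": [0, 0, 0], "grip": 0},
    {"linear": [0, 0, 0.004], "rot": [0, 0, 0], "grip": 0},
    {"linear": [0, 0, 0.004], "rot": [0, 0, 0], "grip": 0},
    {"linear": [0, 0, 0.15], "rot": [0, 0, 0], "grip": 0},
    {"linear": [0, 0, 0.3], "rot": [0, 0, 0], "grip": 0},
    {"linear": [0, 0.3, 0.5], "rot": [0, 0, 0], "grip": 0},
    {"linear": [0, 0.45, 0.6], "rot": [0, 0, 0], "grip": 0},
    {"linear": [0, 0.5, 0.6], "rot": [0, 0, 0], "grip": 0},
    {"linear": [0, 0.5, 0.6], "rot": [0, 0, 0], "grip": 0},
    {"linear": [0, 0.5, 0.6], "rot": [0, 0, 0], "grip": 0},
  ],
)

```text
time: 14.3
ee_pos: [0.4701, -0.1224, 0.243]
eef_rot: [0.633, 0.774, 0.001, 0.002]
ft_force: [0.5, -0.5, -0.6]
width: 0.0433
```

```bash
cat > c.py <<'E'
from f import *
import sys
s=snap('scene');t=snap('top')
def ov(p,x0,y0,x1,y1,k,f):
    im=cv2.resize(p['frame'][y0:y1,x0:x1,::-1],None,fx=k,fy=k,interpolation=cv2.INTER_CUBIC)
    return im
a=ov(s,300,165,420,255,5,0);b=ov(t,345,160,420,275,3.9,0)
h=450;b=cv2.copyMakeBorder(b,0,max(0,h-b.shape[0]),0,max(0,200-b.shape[1]),0)[:h,:200] if b.shape[1]<=200 else cv2.resize(b,(200,int(b.shape[0]*200/b.shape[1])))
b=cv2.copyMakeBorder(b,0,h-b.shape[0],0,0,0)
cv2.imwrite('pics/'+sys.argv[1],np.hstack([a,b]))
# stack silhouette: fit height
f=(.4690,-.2765,.196)
P=BOX.copy();P[P[:,2]>.03,2]=.066
def obs(p):
    g=blobs(p)[0];u=proj(p,place(P*[1.15,1.3,1.1],*f));m=np.zeros_like(g);cv2.fillConvexPoly(m,cv2.convexHull(u.astype(np.float32)).astype(np.int32),255)
    return np.argwhere(cv2.morphologyEx(m&g,cv2.MORPH_OPEN,np.ones((2,2)))>0)[:,::-1]
h=sup(sil(obs(s)))
def model(v):
    Q=P.copy();up=Q[:,2]>.03;Q[up,2]=v[3]+v[4]*Q[up,0];return proj(s,place(Q,*v[:3]))
q=least_squares(lambda v:sup(model(v))-h,list(f)+[.066,0],loss='soft_l1',f_scale=.3,diff_step=1e-4,x_scale=[.01,.01,.1,.01,.1])
print('stack scene fit x y yaw top slope',q.x,np.sqrt((q.fun**2).mean()))
for n,p in(('scene',s),('top',t)):
  for th in('stone','block'):
    for d in r.spot_point(th,p)[:1]:print(n,th,d['location'],d['p'])
E
python3 c.py g7.png
```

```text
stack scene fit x y yaw top slope [ 0.4702 -0.2752  0.1656  0.0662 -0.0292] 0.4013144464686967
scene stone [414.4, 244.1] 0.71
scene block [405.9, 196.9] 0.98
top block [460.5, 235.6] 0.6
```

View pics/g7.png

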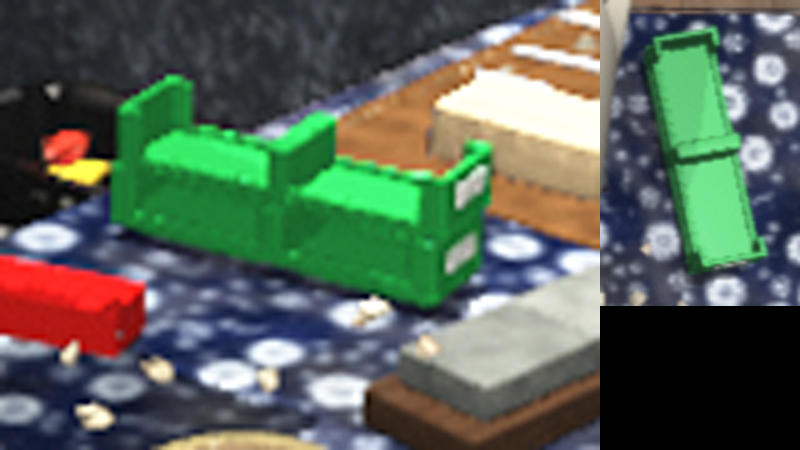

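Run:
```python
from f import *
s=snap('scene');t=snap('top');s0=dict(s);s0['frame']=cv2.imread('pics/scene0.png')[:,:,::-1].copy()
f=(.4690,-.2765,.196)
for p,top in((s0,.036),(s,.066)):
  P=BOX.copy();P[P[:,2]>.03,2]=top
  g=blobs(p)[0];u=proj(p,place(P*[1.15,1.3,1.1],*f));m=np.zeros_like(g);cv2.fillConvexPoly(m,cv2.convexHull(u.astype(np.float32)).astype(np.int32),255)
  h=sup(sil(np.argwhere(cv2.morphologyEx(m&g,cv2.MORPH_OPEN,np.ones((2,2)))>0)[:,::-1]))
  def fn(v,yaw=None):
    Q=P.copy();up=Q[:,2]>.03;Q[up,2]=v[2]+v[3]*Q[up,0];return sup(proj(p,place(Q,v[0],v[1],yaw)))-h
  for yaw in(.16,.18,.197):
    q=least_squares(fn,[f[0],f[1],top,0],loss='soft_l1',f_scale=.3,diff_step=1e-4,x_scale=[.01,.01,.01,.1],kwargs=dict(yaw=yaw));print(top,yaw,q.x,q.cost)
ft=trayobs(t,f)
print('top upper tray z=.03',sfit([t],[ft],f,z=.03))
```

```text
0.036 0.16 [ 0.4708 -0.2745  0.036  -0.0025] 3.1983517905950247
0.036 0.18 [ 0.4708 -0.2751  0.0352  0.0092] 4.279844649563352
0.036 0.197 [ 0.4711 -0.2758  0.0344  0.0186] 6.091057749672405
0.066 0.16 [ 0.47   -0.275   0.0664 -0.0316] 6.047650728024899
0.066 0.18 [ 0.4701 -0.2756  0.0656 -0.0214] 6.385501966122273
0.066 0.197 [ 0.4703 -0.2763  0.0649 -0.0133] 7.676898981610651
top upper tray z=.03 (array([ 0.4653, -0.2788,  0.1888]), np.float64(0.6662919754267137))
```

Vision is ambiguous on level: fitted height 66 mm is right, but the fitted slope is doubtful. I'll check by touch, with a light press of the closed fingers on each bay floor (expected contact at TCP z ≈ 0.057).

Call:
apply_moves(
  commands=[
    {"linear": [0.196, -0.25, 0], "rot": [0, 0, 0], "grip": 1},
    {"linear": [0.196, -0.461, 0], "rot": [0, 0, 0], "grip": 1},
    {"linear": [0.196, -0.461, 0], "rot": [0, 0, 0], "grip": 1},
    {"linear": [0.196, -0.461, -0.2], "rot": [0, 0, 0], "grip": 1},
    {"linear": [0.196, -0.461, -0.35], "rot": [0, 0, 0], "grip": 1},
    {"linear": [0.196, -0.461, -0.48], "rot": [0, 0, 0], "grip": 1},
    {"linear": [0.196, -0.461, -0.56], "rot": [0, 0, 0], "grip": 1},
    {"linear": [0.196, -0.461, -0.59], "rot": [0, 0, 0], "grip": 1},
    {"linear": [0.196, -0.461, -0.605], "rot": [0, 0, 0], "grip": 1},
    {"linear": [0.196, -0.461, -0.613], "rot": [0, 0, 0], "grip": 1},
    {"linear": [0.196, -0.461, -0.616], "rot": [0, 0, 0], "grip": 1},
    {"linear": [0.196, -0.461, -0.616], "rot": [0, 0, 0], "grip": 1},
  ],
)

```text
time: 15.9
ee_pos: [0.5283, -0.2646, 0.058]
eef_rot: [0.635, 0.772, -0.0, 0.001]
ft_force: [-3.8, 1.4, 5.1]
width: 0.0003
```

Call:
apply_moves(
  commands=[
    {"linear": [0, 0, 0.12], "rot": [0, 0, 0], "grip": 1},
    {"linear": [0, 0, 0.22], "rot": [0, 0, 0], "grip": 1},
    {"linear": [-0.2, -0.039, 0.22], "rot": [0, 0, 0], "grip": 1},
    {"linear": [-0.392, -0.078, 0.22], "rot": [0, 0, 0], "grip": 1},
    {"linear": [-0.392, -0.078, 0.22], "rot": [0, 0, 0], "grip": 1},
    {"linear": [-0.392, -0.078, 0.12], "rot": [0, 0, 0], "grip": 1},
    {"linear": [-0.392, -0.078, 0.05], "rot": [0, 0, 0], "grip": 1},
    {"linear": [-0.392, -0.078, 0.02], "rot": [0, 0, 0], "grip": 1},
    {"linear": [-0.392, -0.078, 0.01], "rot": [0, 0, 0], "grip": 1},
    {"linear": [-0.392, -0.078, 0.003], "rot": [0, 0, 0], "grip": 1},
    {"linear": [-0.392, -0.078, 0], "rot": [0, 0, 0], "grip": 1},
    {"linear": [-0.392, -0.078, 0], "rot": [0, 0, 0], "grip": 1},
  ],
)

```text
time: 17.1
ee_pos: [0.4104, -0.2881, 0.0594]
eef_rot: [0.635, 0.772, -0.001, 0.0]
ft_force: [-14.4, 7.2, 32.1]
width: 0.0004
```

Run:
```python
from h import *
S=r.read_state();print(S['ee_pos'],S['ft_force'],S['torque'],S['eef_rot'])
```

```text
[ 0.41042757 -0.2880771   0.05942897] [-14.43971676   7.22320329  32.12753835] [1.77342492e+00 3.23104591e+00 1.58641685e-03] [ 6.35251540e-01  7.72304872e-01 -7.49341521e-04  3.22190433e-04]
```

The −x end sits higher (0.0594 at 32 N against 0.058 at 5 N), so it isn't fully seated. Lifting off and re-measuring.

Call:
apply_moves(
  commands=[
    {"linear": [0, 0, 0.12], "rot": [0, 0, 0], "grip": 1},
    {"linear": [0, 0, 0.3], "rot": [0, 0, 0], "grip": 1},
    {"linear": [0, 0.15, 0.4], "rot": [0, 0, 0], "grip": 1},
    {"linear": [0.1, 0.4, 0.5], "rot": [0, 0, 0], "grip": 1},
    {"linear": [0.196, 0.539, 0.5], "rot": [0, 0, 0], "grip": 1},
    {"linear": [0.196, 0.539, 0.5], "rot": [0, 0, 0], "grip": 0.2},
    {"linear": [0.196, 0.539, 0.5], "rot": [0, 0, 0], "grip": 0.2},
  ],
)

```text
time: 17.8
ee_pos: [0.4722, -0.1202, 0.2091]
eef_rot: [0.632, 0.775, 0.002, 0.002]
ft_force: [0.0, -0.1, -0.2]
width: 0.0096
```

```bash
python3 c.py g8.png
python3 - <<'E'
from f import *
t=snap('top');t0=dict(t);t0['frame']=cv2.imread('pics/top0.png')[:,:,::-1].copy()
# end wall rims / divider edges in both, along the tray axis, top view: sample profile of grey along axis
for p,z in((t0,0),(t,.03)):
    img=cv2.cvtColor(p['frame'],cv2.COLOR_RGB2GRAY).astype(np.float32)
    u=np.arange(-.095,.0951,.002);prof=[]
    for v in np.arange(-.012,.0121,.003):
        q=place(np.c_[u,0*u+v,0*u+.036+z],.469,-.2786,.2).astype(float)
        c=proj(p,q).astype(np.float32);prof.append(cv2.remap(img,c[:,:1],c[:,1:],cv2.INTER_LINEAR)[:,0])
    print(np.mean(prof,0).round(0).astype(int).tolist())
E
```

```text
stack scene fit x y yaw top slope [ 0.4702 -0.275   0.1627  0.0667 -0.0351] 0.40598070338638687
scene stone [414.6, 244.1] 0.76
scene block [406.0, 198.3] 0.56
top stone [368.4, 302.9] 0.81
top block [369.6, 304.1] 0.74
[171, 141, 106, 81, 98, 149, 168, 178, 187, 196, 197, 198, 198, 197, 198, 199, 200, 198, 197, 198, 199, 199, 198, 198, 198, 199, 198, 198, 198, 198, 198, 197, 198, 198, 199, 197, 197, 197, 198, 198, 197, 196, 178, 122, 76, 87, 159, 197, 198, 194, 186, 177, 188, 193, 194, 195, 195, 195, 194, 194, 195, 195, 194, 194, 194, 195, 195, 194, 193, 194, 195, 196, 195, 193, 194, 195, 195, 193, 193, 193, 194, 193, 191, 189, 187, 176, 121, 71, 59, 80, 149, 166, 128, 106, 93, 79]
[67, 59, 68, 102, 126, 161, 165, 177, 183, 185, 186, 186, 185, 185, 186, 185, 184, 184, 182, 183, 183, 184, 185, 185, 184, 183, 184, 185, 186, 183, 183, 184, 185, 184, 183, 183, 184, 185, 183, 183, 182, 163, 95, 62, 92, 159, 186, 184, 178, 167, 161, 176, 178, 178, 178, 178, 176, 174, 174, 172, 173, 173, 173, 173, 173, 170, 170, 170, 171, 171, 168, 168, 169, 169, 167, 165, 166, 166, 166, 164, 163, 160, 159, 152, 108, 66, 52, 54, 88, 145, 140, 114, 87, 64, 46, 43]
```

View pics/g8.png

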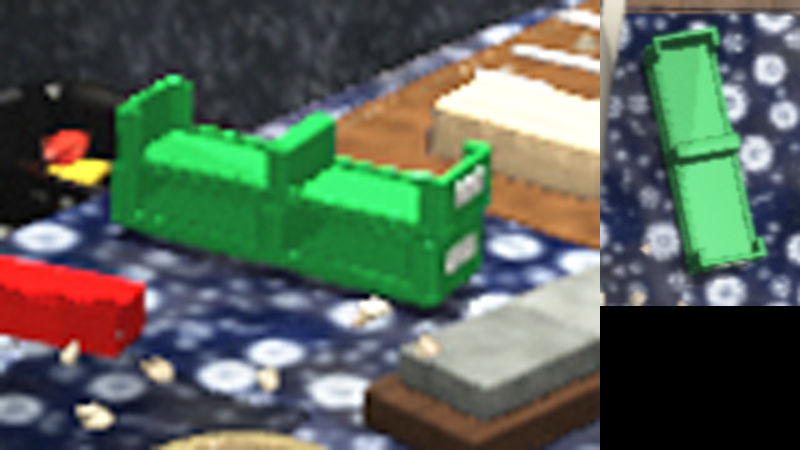

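The top-view profiles show the upper tray about 2.5–3 mm too far toward −x relative to C, so its −x foot rides on the end wall. I'll re-grip, lift clear, shift about 2.7 mm and lower again.

Call:
apply_moves(
  commands=[
    {"linear": [0, -0.2, 0], "rot": [0, 0, 0], "grip": 0},
    {"linear": [0, -0.38, 0], "rot": [0, 0, 0], "grip": 0},
    {"linear": [0, -0.5, -0.1], "rot": [0, 0, 0], "grip": 0},
    {"linear": [0, -0.5, -0.25], "rot": [0, 0, 0], "grip": 0},
    {"linear": [0, -0.5, -0.4], "rot": [0, 0, 0], "grip": 0},
    {"linear": [0, -0.5, -0.475], "rot": [0, 0, 0], "grip": 0},
    {"linear": [0, -0.5, -0.475], "rot": [0, 0, 0], "grip": 0},
    {"linear": [0, -0.5, -0.475], "rot": [0, 0, 0], "grip": 0.9},
    {"linear": [0, -0.5, -0.475], "rot": [0, 0, 0], "grip": 0.9},
    {"linear": [0, -0.5, -0.475], "rot": [0, 0, 0], "grip": 0.9},
    {"linear": [0, -0.5, -0.475], "rot": [0, 0, 0], "grip": 0.9},
    {"linear": [0, -0.5, -0.475], "rot": [0, 0, 0], "grip": 0.9},
  ],
)

```text
time: 19.35
ee_pos: [0.469, -0.276, 0.0637]
eef_rot: [0.635, 0.772, 0.0, 0.0]
ft_force: [-0.9, 0.6, 1.9]
width: 0.0121
```

Call:
apply_moves(
  commands=[
    {"linear": [0, 0, 0.03], "rot": [0, 0, 0], "grip": 0.9},
    {"linear": [0, 0, 0.05], "rot": [0, 0, 0], "grip": 0.9},
    {"linear": [0.009, 0.002, 0.05], "rot": [0, 0, 0.0016], "grip": 0.9},
    {"linear": [0.009, 0.002, 0.05], "rot": [0, 0, 0.0016], "grip": 0.9},
    {"linear": [0.009, 0.002, 0.03], "rot": [0, 0, 0.0016], "grip": 0.9},
    {"linear": [0.009, 0.002, 0.015], "rot": [0, 0, 0.0016], "grip": 0.9},
    {"linear": [0.009, 0.002, 0.007], "rot": [0, 0, 0.0016], "grip": 0.9},
    {"linear": [0.009, 0.002, 0], "rot": [0, 0, 0.0016], "grip": 0.9},
    {"linear": [0.009, 0.002, 0], "rot": [0, 0, 0.0016], "grip": 0.9},
  ],
)

```text
time: 20.25
ee_pos: [0.4715, -0.2752, 0.0631]
eef_rot: [0.633, 0.774, 0.0, -0.0]
ft_force: [-0.1, -0.4, -2.4]
width: 0.0114
```

Call:
apply_moves(
  commands=[
    {"linear": [0, 0, -0.004], "rot": [0, 0, 0], "grip": 0.9},
    {"linear": [0, 0, -0.004], "rot": [0, 0, 0], "grip": 0.9},
  ],
)

```text
time: 20.45
ee_pos: [0.4717, -0.2754, 0.0624]
eef_rot: [0.633, 0.774, 0.0, 0.0]
ft_force: [-1.2, 0.5, 0.3]
width: 0.0115
```

Call:
apply_moves(
  commands=[
    {"linear": [0, 0, -0.004], "rot": [0, 0, 0], "grip": 0.9},
    {"linear": [0, 0, -0.004], "rot": [0, 0, 0], "grip": 0.9},
  ],
)

```text
time: 20.65
ee_pos: [0.4718, -0.2755, 0.0621]
eef_rot: [0.633, 0.774, -0.0, 0.0]
ft_force: [-5.0, 2.3, 9.6]
width: 0.012
```

Call:
apply_moves(
  commands=[
    {"linear": [0, 0, 0.003], "rot": [0, 0, 0], "grip": 0},
    {"linear": [0, 0, 0.003], "rot": [0, 0, 0], "grip": 0},
    {"linear": [0, 0, 0.003], "rot": [0, 0, 0], "grip": 0},
    {"linear": [0, 0, 0.003], "rot": [0, 0, 0], "grip": 0},
    {"linear": [0, 0, 0.1], "rot": [0, 0, 0], "grip": 0},
    {"linear": [0, 0, 0.22], "rot": [0, 0, 0], "grip": 0.5},
    {"linear": [0.1, 0.02, 0.22], "rot": [0, 0, 0], "grip": 1},
    {"linear": [0.196, 0.039, 0.22], "rot": [0, 0, 0], "grip": 1},
    {"linear": [0.196, 0.039, 0.22], "rot": [0, 0, 0], "grip": 1},
    {"linear": [0.196, 0.039, 0.12], "rot": [0, 0, 0], "grip": 1},
    {"linear": [0.196, 0.039, 0.05], "rot": [0, 0, 0], "grip": 1},
    {"linear": [0.196, 0.039, 0.015], "rot": [0, 0, 0], "grip": 1},
    {"linear": [0.196, 0.039, 0], "rot": [0, 0, 0], "grip": 1},
    {"linear": [0.196, 0.039, -0.01], "rot": [0, 0, 0], "grip": 1},
    {"linear": [0.196, 0.039, -0.015], "rot": [0, 0, 0], "grip": 1},
    {"linear": [0.196, 0.039, -0.015], "rot": [0, 0, 0], "grip": 1},
  ],
)

```text
time: 22.25
ee_pos: [0.5309, -0.2639, 0.0576]
eef_rot: [0.633, 0.774, 0.0, 0.001]
ft_force: [0.0, 1.1, 0.8]
width: 0.0002
```

Call:
apply_moves(
  commands=[
    {"linear": [0, 0, 0.12], "rot": [0, 0, 0], "grip": 1},
    {"linear": [0, 0, 0.235], "rot": [0, 0, 0], "grip": 1},
    {"linear": [-0.2, -0.039, 0.235], "rot": [0, 0, 0], "grip": 1},
    {"linear": [-0.392, -0.078, 0.235], "rot": [0, 0, 0], "grip": 1},
    {"linear": [-0.392, -0.078, 0.235], "rot": [0, 0, 0], "grip": 1},
    {"linear": [-0.392, -0.078, 0.12], "rot": [0, 0, 0], "grip": 1},
    {"linear": [-0.392, -0.078, 0.065], "rot": [0, 0, 0], "grip": 1},
    {"linear": [-0.392, -0.078, 0.03], "rot": [0, 0, 0], "grip": 1},
    {"linear": [-0.392, -0.078, 0.015], "rot": [0, 0, 0], "grip": 1},
    {"linear": [-0.392, -0.078, 0.005], "rot": [0, 0, 0], "grip": 1},
    {"linear": [-0.392, -0.078, 0], "rot": [0, 0, 0], "grip": 1},
    {"linear": [-0.392, -0.078, 0], "rot": [0, 0, 0], "grip": 1},
  ],
)

```text
time: 23.45
ee_pos: [0.4134, -0.2872, 0.0575]
eef_rot: [0.633, 0.774, 0.0, 0.001]
ft_force: [-1.3, 2.0, 4.3]
width: 0.0006
```

Both ends now touch at 0.0575 with 1–4 N, so the stack is level at the seated height. Withdrawing for a final check.

Call:
apply_moves(
  commands=[
    {"linear": [0, 0, 0.12], "rot": [0, 0, 0], "grip": 1},
    {"linear": [0, 0, 0.3], "rot": [0, 0, 0], "grip": 1},
    {"linear": [0, 0.15, 0.4], "rot": [0, 0, 0], "grip": 1},
    {"linear": [0.1, 0.4, 0.5], "rot": [0, 0, 0], "grip": 1},
    {"linear": [0.15, 0.539, 0.6], "rot": [0, 0, 0], "grip": 1},
    {"linear": [0.15, 0.539, 0.6], "rot": [0, 0, 0], "grip": 1},
    {"linear": [0.15, 0.539, 0.6], "rot": [0, 0, 0], "grip": 1},
  ],
)

```text
time: 24.15
ee_pos: [0.461, -0.1198, 0.2405]
eef_rot: [0.63, 0.777, 0.002, 0.003]
ft_force: [0.2, -1.0, -0.4]
width: 0.0001
```

```bash
python3 c.py g9.png
python3 - <<'E'
from f import *
s=snap('scene')
cv2.imwrite('pics/fin.png',cv2.resize(s['frame'][160:330,165:435,::-1],None,fx=2.95,fy=2.95,interpolation=cv2.INTER_CUBIC))
E
```

```text
stack scene fit x y yaw top slope [ 0.4704 -0.2748  0.1645  0.0657 -0.0133] 0.28635185182272843
scene stone [412.2, 244.3] 0.66
scene block [404.3, 198.0] 0.95
top stone [371.4, 301.7] 0.93
top block [459.2, 232.8] 0.86
```

View pics/fin.png

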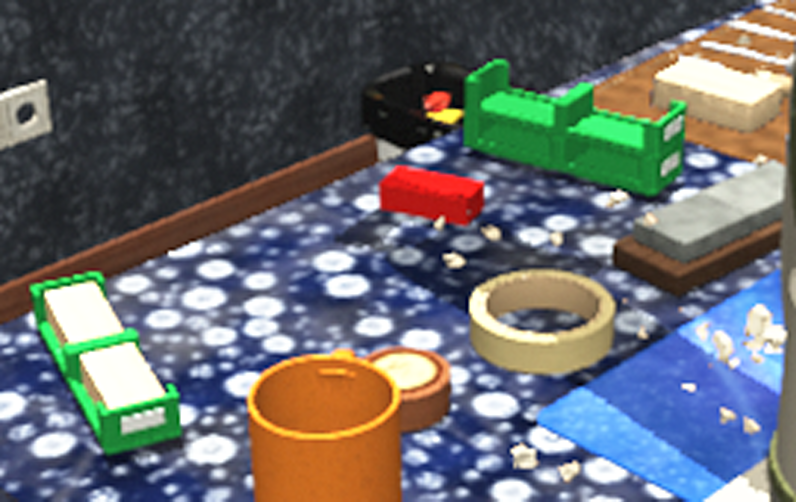

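Everything stands as wanted: the full tray is at (105,360), the flush stack at (575,125), and the stone and block are in place. Handing in.

```bash
python3 -c "
from bench import r
print(r.close_job())"
```

```text
the job is handed in; nothing more can be done
None
```

The job is done and handed in at about 24 s of the 62 s allowed; no verdict was reported. I moved blank_2 from tray B into the empty bay of tray A, so both blanks lie flat there, then stacked the emptied tray B on tray C.

- **First placing failed:** tray B sat about 2.5–3 mm off toward −x. A touch check showed that end high, at TCP z 0.0594 m under 32 N of wrist force. I re-gripped it, shifted it 2.7 mm and lowered it again.
- **Last checks by touch:** both ends of the upper tray met the fingers at 0.0575 m with only 1–4 N, against 0.057 m expected when fully seated.
- **Last checks by camera:** the top of the stack fits at 65.7 mm against 66 mm expected. The stone and sanding block show no visible change, and their reported positions moved only a few pixels.
- **One check disagreed:** the oblique scene-camera fit still gave a small slope of −0.013 for the stack. I put this down to weak geometry in that view, because the touch readings were level.

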